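Clamp the salt jar and unscrew its cap

ROBOT

A 6-joint arm with a two-finger parallel gripper is mounted at the origin on the work surface. World frame = base frame: x ahead of the robot, y to its left, z up, the work surface at z = 0. Lengths are in m, angles in rad, forces in N, time in s.
With the tool pointing down it reaches from about 0.225 to 0.875 m from the base axis. Payload 3.4 kg.
Tool frame: the origin (TCP) lies at the very end of the fingers, on their centre line; the grasp point (between the pads) lies 19 mm behind it; z points along the fingers, x is the direction in which the jaws open and shut, and the axes are right-handed (so a half turn about z gives the same grasp; the last joint's range is limited). The gripper opens to 85 mm and grips with 20 to 120 N. Pads are 22 mm wide; open, the fingers measure 114 mm over their backs; the gripper's body (76 mm by 85 mm) begins 54 mm behind the grasp point. The pads swing forward as they close: fully open they stand 13 mm farther back than shut.
Start: joints at [1.097, 0.276, 1.505, -0, 1.361, -0.121], TCP at [0.199, 0.54, 0.231] pointing down, gripper open.
Joint ranges: [-2.89, 2.89], [-0.75, 2.08], [0.22, 2.7], [-1.18, 4.32], [0.11, 2.71], [-2.7, 2.7]. Speed limits (rad/s): [2.57, 2.57, 3.14, 3.14, 3.14, 3.14].

INTERFACE

Orientations are given as a unit quaternion [w, x, y, z].
In Python, from rig import manip gives the robot as it stands.
- The arm moves only by the tool send_rows, never from a script. Its argument "increments" is a list of rows, each a list of 5 numbers: the opening, from 0 (shut) to 1 (fully open), then the shift along the tool's x, y, z in m, then the turn about the tool's z in rad. A call has 1 to 8 rows; each row shifts and turns the commanded pose from where the row before left it, along the tool's axes as they then stand; what a row does not reach is not made up. A row lasts 1/8 s, in which the tool goes at most 62.5 mm and 10.7 degrees, less where a joint would pass 70% of its speed; a pose out of reach is approached as far as the arm can. A call is refused whole if a number of a shift passes 0.0625 or a number of a turn 0.188, either way. A call with a gripper value outside its range is refused whole. The fingers move at their own pace and stop on an object; "squeeze" is the grip in N (left out, the last holds). Time passes only in rows, so rows that do not move let the fingers close. It gives the time, the measured TCP pose, the force and the opening at its end, in the units of the state.
- manip.get_state(): the state, without advancing time (a new reading comes with each control period).
- manip.get_image(name): name is "side" or "top"; returns the picture (384x512x3 uint8, red, green, blue); there is no depth.
- manip.calibration(name): a dict with "fx", "fy", "cx", "cy" (pixels), "camera_from_world" (4x4, takes a point from world to camera coordinates). Camera axes: x right, y up, looking along -z (the intrinsics and any distortion apply to the point x, -y, -z); pixel columns grow to the right and rows downward; lengths in m; the calibration is good to about 2 mm. A picture is of the moment at which its call begins. calibration takes no time and is no camera call.
- manip.sign_off(): hands the job in, once; it reports no verdict.
The state is a dict: "clock": time; "qpos": joint angles; "qd": joint speeds; "effort": joint torques, N m; "position": TCP position; "ee_rot": TCP orientation; "contact_force": force on the tool from outside, world axes, zero at the start; "moment": the same for the moment, N m; "width": finger opening in m.
Only numpy, scipy, OpenCV 4.12 (cv2) and the standard library are available. Lean on these libraries where they do the work, as an engineer would, in place of code of your own. Each camera call takes 0.05 s, during which the arm holds its last target.

TASK

The salt jar for the duck eggs stands loose in the bench clamp. Crank the clamp's handwheel clockwise (seen from above), over as many grasps as you need, until the pointer rib on the wheel lines up with the small index tab on the gear housing, so that the jaws brace the jar; then unscrew the jar's tight cap anticlockwise, and as soon as its thread lets go lift it straight up and finish still holding it level, a centimetre or two clear above the jar's mouth. Leave the jar standing in the clamp and do not disturb the other things on the table.

Things in the scene. Friction and masses are not known exactly. Their poses are not given: they have to be found in the camera images.
- clamp: Grey bench clamp fixed to the table, base plate 120 (x) by 280 (y) by 12 mm; origin on the table, 5 mm towards +y of the plate's middle, z up. In its frame the jar stands on the plate near (0, 67 mm), between a fixed steel V jaw on its +y side and the sliding jaw on its -y side (jaws reach 67 mm above the table); the handwheel's axis is at (0, -75 mm) on a gear housing 96 by 94 mm, 38 mm high.
- handwheel (a joint): Handwheel angle, rad: grows clockwise seen from above, range 0 to 3.7, starts at 0.3 to 0.9. At 3.0 the pointer rib is at the index tab, at the housing's -y edge (clamp frame). Each rad closes the sliding jaw by 6 mm; it meets the jar at about 2.2, then presses through a spring of 5 N/mm. Stays where it is left; takes 0.2 to 0.5 N m.
- handwheel_mid (a point): Centre of the handwheel, on its upright axis, half-way up its rim. Round aluminium wheel with three spokes, 66 mm diameter, rim 18 mm high (56 to 74 mm above the table), a dark radial pointer rib 4 mm high on top. It can be gripped across its diameter from above at any yaw.
- cap_mid (a point): Centre of the jar's cap, half-way up, z up along its axis. Plain aluminium screw cap with fine ribs, 62 mm diameter, 22 mm high, 60 g, to be gripped across its diameter from above at any yaw. Screwed on, this point is about 120 mm above the table; off the thread, 15 mm of lift from there brings its rim level with the jar's mouth.
- jar_mouth (a point): Centre of the jar's mouth (top of the neck), 112 mm above the jar's underside and 124 mm above the table, hidden under the cap at the start. z is the jar's axis, up.
- jar: The red-brown stoneware jar (same as the spare one), 76 mm diameter and 80 mm high up to the shoulder, neck 45 mm diameter, 0.6 kg, loose. Origin at the centre of its underside, which stands 12 mm above the table on the clamp's plate.
- cap: The cap; origin at the centre of its rim (underside), z up. Two inner lugs in a coarse thread: turned anticlockwise from above it rises 3 mm and comes free after 1.5 to 1.65 rad; at 2.55 to 2.7 rad it meets a stop (forced against it, it jams). Tight: a rubber seal pushes it up with 10 N, fading over 10 mm of rise; takes up to 0.6 N m. With the jar unclamped, the jar tends to turn along.
- jaw: The sliding jaw, a steel plate 50 mm wide, 12 mm thick and 50 mm high; origin in the middle of its face to the jar, 28 mm above the table.
- egg_tray: Bystander: pulp tray of pale duck eggs, 156 by 204 mm, 60 mm high; origin under its centre.
- spare_jar: Bystander: a second, equal closed jar, 118 mm high, not in the clamp; origin under its centre.
- carton: Bystander: open cardboard carton, 130 by 170 by 100 mm; origin under its centre.
Not all that is in view belongs to the job. There is more than one size of the cap; the job needs the largest.

How it is judged:
On the way, in this order (a step that is already met when the one before it is completed fails the run):
1. the handwheel is set to the index tab (3.0 +- 0.25 rad) and the jaw presses on the jar, the cap still on (value of joint handwheel between 2.75 and 3.25 rad and contact force between jaw and jar above 8 N and z of cap in the frame of jar below 0.101 m), for 0.2 s.
2. the cap is off: its rim is clear above the jar's mouth (z of cap in the frame of jar_mouth above 0.003 m), for 0.1 s.
At the end, for the whole second after the job is handed in: The fingers hold the cap level (within 0.2 rad), at rest and free of the jar, its rim 3 to 40 mm above the jar's mouth and within 20 mm of the jar's axis; the handwheel is at 3.0 +- 0.25 rad and the jaw presses the upright jar (over 8 N), which stands on the clamp's plate (z of cap in the frame of jar_mouth between 0.003 and 0.04 m and horizontal distance between cap and jar_mouth below 0.02 m and angle between cap's own z axis and vertical below 0.2 rad and contact force between cap and the fingers above 2 N and contact force between cap and jar below 0.1 N and linear speed of cap below 0.02 m/s and value of joint handwheel between 2.75 and 3.25 rad and contact force between jaw and jar above 8 N and angle between jar's own z axis and vertical below 0.08 rad and height (world z) of jar below 0.016 m and horizontal distance between jar and clamp below 0.085 m); the arm keeps its last pose, push and grip.
It fails at once if the jar is pulled up out of the clamp or tipped (height (world z) of jar above 0.02 m or angle between jar's own z axis and vertical above 0.25 rad).
It fails at once if the handwheel is overtightened far past the tab (value of joint handwheel above 3.5 rad).
It fails at once if a bystander is disturbed (distance of any of egg_tray, spare_jar, carton from where it was at the start of the episode above 0.03 m).
It also fails if it takes over 64 s, if anything falls off the work surface, if the arm or the gripper's body presses on something with over 40 N, if the wrist force passes 120 N, or if a joint passes its speed limit or range.

## Working session

There is one attempt and no reset: what is moved stays moved. The work goes in short steps, Python scripts to look and compute and a tool call to move; the robot and the scene stay as the last step left them, time stands still between calls to the robot, and variables do not carry over. Pictures are saved under pics/ and viewed, and the job is handed in when it is done.

Besides the shell and the picture viewer there is one more tool, called after "Request:" by a JSON object that holds its "op" and its "data". send_rows: Moves the arm, as the interface text tells. Its arguments: {"type":"object","properties":{"increments":{"type":"array","items":{"type":"array","items":{"type":"number"}}},"squeeze":{"type":"number"}},"required":["increments"]}

```bash
ls; mkdir -p pics
python3 - <<'E'
from rig import manip
import cv2
for n in("top","side"):
    im=manip.get_image(n); cv2.imwrite(f"pics/{n}0.png",im[:,:,::-1])
    c=manip.calibration(n); print(n,c)
print(manip.get_state())
E
```

```text
pics
top {'fx': 370.01318120190786, 'fy': 370.01318120190786, 'cx': 255.8748173002843, 'cy': 193.2120504751861, 'camera_from_world': array([[ 0.07413273, -0.99723082, -0.00591875, -0.00675518],
       [ 0.97734159,  0.07147169,  0.19923657, -0.54073325],
       [-0.19826183, -0.02055459,  0.97993355, -0.90396533],
       [ 0.        ,  0.        ,  0.        ,  1.        ]])}
side {'fx': 349.86209761891763, 'fy': 349.86209761891763, 'cx': 258.1122450121174, 'cy': 189.81536617016448, 'camera_from_world': array([[ 0.75158249, -0.65952647,  0.01218979, -0.37359164],
       [ 0.38045336,  0.44850473,  0.80876371, -0.28080652],
       [-0.53886826, -0.603215  ,  0.58800737, -0.82619692],
       [ 0.        ,  0.        ,  0.        ,  1.        ]])}
{'clock': 0.1, 'qpos': array([ 1.09699002e+00,  2.76513158e-01,  1.50596895e+00,  4.91541000e-05,
        1.36070830e+00, -1.20993322e-01]), 'qd': array([-2.67552320e-03, -6.22274527e-05, -3.25539073e-03, -2.37767707e-03,
        5.09550094e-04,  2.26812664e-05]), 'effort': array([ 4.13842827e-04, -4.17700338e+01, -2.46402258e+01, -1.67766902e-04,
        5.95004938e-03, -1.88386889e-05]), 'position': array([0.19846119, 0.53918137, 0.2305518 ]), 'ee_rot': array([ 3.53333787e-04,  8.20227922e-01,  5.72036290e-01, -7.16895539e-04]), 'contact_force': array([ 0.14503368,  0.64145887, -0.74197337]), 'moment': array([-0.03009519, -0.01077471,  0.0443534 ]), 'width': 0.0851546727212862}
```

View pics/top0.png

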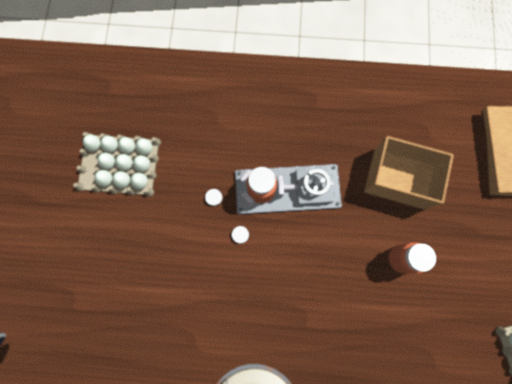

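View pics/side0.png

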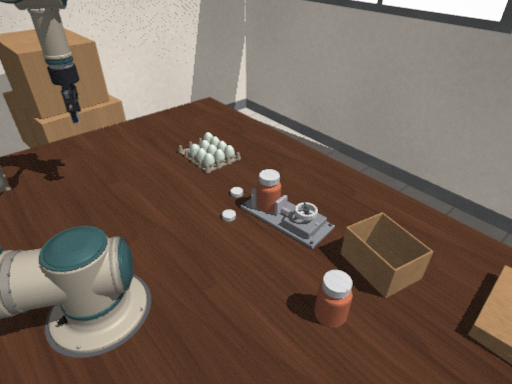

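```bash
cat > h.py <<'E'
from rig import manip
import cv2, numpy as np
def cal(n): return manip.calibration(n)
def ray(n,u,v,z):
    c=cal(n);T=c["camera_from_world"];R=T[:3,:3];t=T[:3,3]
    d=R.T@np.array([(u-c["cx"])/c["fx"],-(v-c["cy"])/c["fy"],-1]);o=-R.T@t
    return o+d*(z-o[2])/d[2]
def proj(n,p):
    c=cal(n);T=c["camera_from_world"];q=T[:3,:3]@np.array(p)+T[:3,3]
    return np.array([c["cx"]+c["fx"]*q[0]/-q[2],c["cy"]+c["fy"]*q[1]/q[2]])
def crop(n,box,name,im=None,s=6):
    im=manip.get_image(n) if im is None else im
    x0,y0,x1,y1=box
    cv2.imwrite("pics/"+name,cv2.resize(im[y0:y1,x0:x1,::-1],None,fx=s,fy=s,interpolation=cv2.INTER_CUBIC));return im
E
python3 - <<'E'
from h import *
im=cv2.imread("pics/top0.png")[:,:,::-1]
crop("top",(225,145,355,225),"topc.png",im)
im2=cv2.imread("pics/side0.png")[:,:,::-1]
crop("side",(230,160,350,250),"sidec.png",im2)
hsv=cv2.cvtColor(np.ascontiguousarray(im),cv2.COLOR_RGB2HSV)
m=((hsv[...,1]<60)&(hsv[...,2]>190)).astype(np.uint8)
n,l,s,c=cv2.connectedComponentsWithStats(m)
for i in range(1,n):
    if 30<s[i,4]<2000 and 150<s[i,1]<280: print(s[i],c[i])
E
```

```text
[ 99 153  16  13 154] [106.52597403 158.7012987 ]
[ 80 155  17  34 349] [ 88.16045845 171.57593123]
[117 154  16  13 148] [124.33108108 159.99324324]
[135 156  20  18 190] [144.24736842 162.98421053]
[ 96 170  18  13 160] [103.8125 175.875 ]
[114 172  16  12 151] [121.60264901 177.48344371]
[132 173  20  18 206] [141.81553398 180.3592233 ]
[206 189  16  16 206] [213.33495146 196.54368932]
[232 226  17  17 221] [240.01809955 234.06334842]
[409 243  27  29 602] [421.9551495  256.99335548]
```

View pics/topc.png

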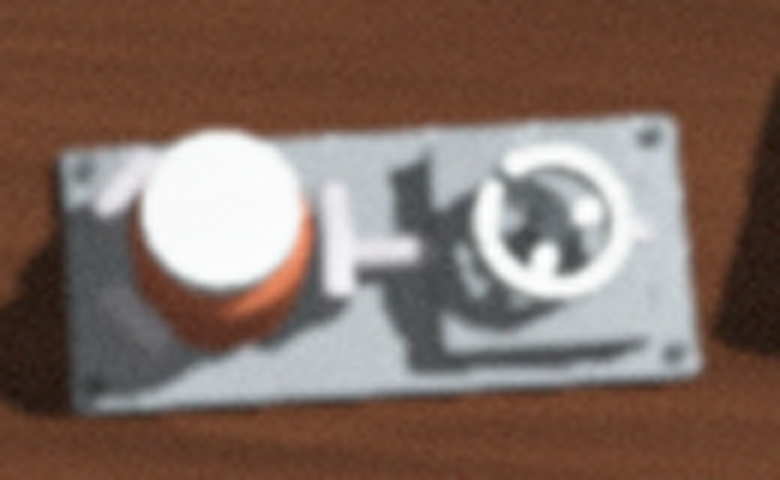

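View pics/sidec.png

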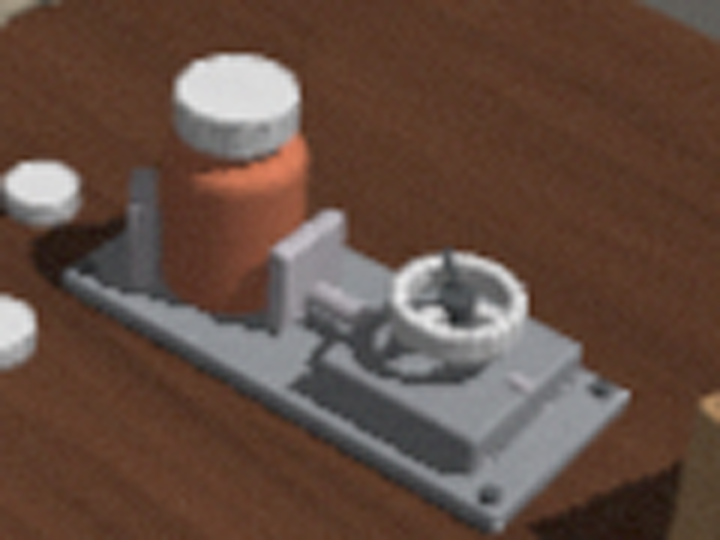

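Run:
```python
from h import *
im=np.ascontiguousarray(cv2.imread("pics/top0.png")[:,:,::-1])
im2=np.ascontiguousarray(cv2.imread("pics/side0.png")[:,:,::-1])
g=cv2.cvtColor(im,cv2.COLOR_RGB2GRAY)
for nm,box in(("cap",(245,165,278,196)),("wheel",(302,167,331,196))):
    x0,y0,x1,y1=box
    m=(g[y0:y1,x0:x1]>225).astype(np.uint8)
    cs,_=cv2.findContours(m,cv2.RETR_EXTERNAL,cv2.CHAIN_APPROX_NONE)
    c=max(cs,key=len); h=cv2.convexHull(c)
    (u,v),r=cv2.minEnclosingCircle(h); e=cv2.fitEllipse(c)
    u+=x0;v+=y0; ue,ve=e[0][0]+x0,e[0][1]+y0
    z={"cap":.131,"wheel":.074}[nm]
    print(nm,u,v,r,e, ray("top",u,v,z),ray("top",ue,ve,z))
# plate corners (crop px)
P=[]
for (a,b) in [(62,152),(672,115),(702,375),(78,410)]:
    p=ray("top",225+a/6,145+b/6,.012);P.append(p);print(p)
P=np.array(P);mid=P.mean(0);print("mid",mid)
d=(P[0]+P[3]-P[1]-P[2])/2;print("ydir",d,np.linalg.norm(d),"yaw",np.arctan2(-d[0],d[1]))
yaw=np.arctan2(-d[0],d[1]);R=lambda x,y:np.array([x*np.cos(yaw)-y*np.sin(yaw),x*np.sin(yaw)+y*np.cos(yaw)])
o=mid[:2]-R(0,-0.005)*-1*-1  # origin 5mm toward +y of mid
o=mid[:2]+R(0,.005)
print("origin",o,"jar",o+R(0,.067),"wheel",o+R(0,-.075), "tab",o+R(0,-.12),ray("top",331.7,183.3,.04))
# side: cap top ellipse, wheel
for nm,(a,b),z in(("captop",(237,88),.131),("wheeltop",(458,292),.074),("rib out",(448,255),.076),("tab",(520,382),.04)):
    print(nm,ray("side",230+a/6,160+b/6,z))
print("rib top",ray("top",225+498/6,145+172/6,.077))
```

```text
cap 259.5 178.60000038146973 14.940314292907715 ((15.893647193908691, 14.098650932312012), (23.11922836303711, 28.0079288482666), 100.25843811035156) [0.5605572  0.02540264 0.131     ] [0.55957356 0.02198202 0.131     ]
wheel 317.64606761932373 180.76966285705566 13.207976341247559 ((15.236475944519043, 13.950733184814453), (22.41996192932129, 24.152008056640625), 121.09673309326172) [ 0.57959023 -0.12213435  0.074     ] [ 0.57903995 -0.1211129   0.074     ]
[0.60808374 0.09484784 0.012     ]
[ 0.64579922 -0.18232238  0.012     ]
[ 0.52619201 -0.19937115  0.012     ]
[0.49001224 0.07758607 0.012     ]
mid [ 0.5675218 -0.0523149  0.012    ]
ydir [-0.03694762  0.27706373  0.        ] 0.279516430687504 yaw 0.132572080419273
origin [ 0.56686088 -0.04735878] jar [0.55800455 0.01905331] wheel [ 0.57677469 -0.12170067] tab [ 0.58272297 -0.1663058 ] [ 0.58392123 -0.16440423  0.04      ]
captop [0.55775889 0.01919901 0.131     ]
wheeltop [ 0.57775953 -0.12016591  0.074     ]
rib out [ 0.59364565 -0.09874391  0.076     ]
tab [ 0.58277687 -0.16042122  0.04      ]
rib top [ 0.59567704 -0.09639223  0.077     ]
```

Request:
{"op": "send_rows", "data": {"increments": [[1, -0.03, 0.036, 0, 0], [1, -0.03, 0.036, 0, 0], [1, -0.03, 0.036, 0, 0], [1, -0.03, 0.036, 0, 0], [1, -0.03, 0.036, 0, 0], [1, -0.03, 0.036, 0, 0], [1, -0.03, 0.036, 0, 0], [1, -0.03, 0.036, 0, 0]], "squeeze": 60}}

```text
clock: 1.1
position: [0.3864, 0.2134, 0.2311]
ee_rot: [-0.0, 0.82, 0.572, -0.0]
contact_force: [0.2, 0.4, -0.4]
width: 0.0851
```

Request:
{"op": "send_rows", "data": {"increments": [[1, -0.03, 0.036, 0, 0], [1, -0.03, 0.036, 0, 0], [1, -0.03, 0.036, 0, 0], [1, -0.03, 0.036, 0, 0], [1, -0.03, 0.036, 0, 0], [1, -0.03, 0.036, 0, 0], [1, -0.03, 0.036, 0, 0], [1, -0.03, 0.036, 0, 0]]}}

```text
clock: 2.1
position: [0.5737, -0.1112, 0.2308]
ee_rot: [-0.0, 0.82, 0.572, -0.0]
contact_force: [-0.7, -0.5, -0.4]
width: 0.085
```

Request:
{"op": "send_rows", "data": {"increments": [[1, 0, 0, 0, 0.15], [1, 0, 0, 0, 0.15], [1, 0, 0, 0, 0], [1, 0, 0, 0, 0]]}}

```text
clock: 2.6
position: [0.5732, -0.1097, 0.2311]
ee_rot: [-0.0, 0.896, 0.444, -0.0]
contact_force: [-0.3, -0.3, 0.5]
width: 0.0856
```

```bash
cat >> h.py <<'E'
from scipy.spatial.transform import Rotation as Ro
def delta(target):
    s=manip.get_state();q=s["ee_rot"];R=Ro.from_quat([q[1],q[2],q[3],q[0]]).as_matrix()
    print("t",s["clock"],"pos",s["position"].round(4),"phi",np.arctan2(R[1,0],R[0,0]).round(3),"q",s["qpos"].round(3),"w",s["width"].round(4),"F",s["contact_force"].round(1),"M",s["moment"].round(2),"zax",R[:,2].round(3))
    print("tool delta",(R.T@(np.array(target)-s["position"])).round(4))
E
python3 -c "
from h import *
delta([.577,-.121,.15])"
```

```text
Traceback (most recent call last):
  File "h.py", line 18, in delta
    print("t",s["clock"],"pos",s["position"].round(4),"phi",np.arctan2(R[1,0],R[0,0]).round(3),"q",s["qpos"].round(3),"w",s["width"].round(4),"F",s["contact_force"].round(1),"M",s["moment"].round(2),"zax",R[:,2].round(3))
                                                                                                                          ^^^^^^^^^^^^^^^^
AttributeError: 'float' object has no attribute 'round'
```

```bash
sed -i 's/s\["width"\].round(4)/round(s["width"],4)/' h.py
python3 -c "
from h import *
delta([.577,-.121,.15])"
```

```text
t 2.6 pos [ 0.5732 -0.1097  0.2311] phi 0.92 q [-0.308  0.289  1.486  0.     1.366 -1.229] w 0.0856 F [-0.3 -0.3  0.5] M [ 0.01 -0.01  0.01] zax [-0.  0. -1.]
tool delta [-0.0067  0.0099  0.0811]
```

Request:
{"op": "send_rows", "data": {"increments": [[1, -0.0035, 0.005, 0.03, 0], [1, -0.0035, 0.005, 0.04, 0], [1, 0, 0, 0.03, 0], [1, 0, 0, 0.03, 0], [1, 0, 0, 0, 0]]}}

```text
clock: 3.22
position: [0.5751, -0.1207, 0.0991]
ee_rot: [-0.002, 0.896, 0.444, -0.002]
contact_force: [0.8, -0.4, 0.3]
width: 0.0852
```

```bash
python3 -c "
from h import *
delta([.577,-.121,.044])
crop('side',(230,140,370,245),'s1.png',s=5);crop('top',(225,125,385,245),'t1.png',s=5)"
```

```text
t 3.225 pos [ 0.5751 -0.1207  0.0991] phi 0.919 q [-0.325  0.398  1.669  0.     1.08  -1.245] w 0.0852 F [ 0.8 -0.4  0.3] M [0.02 0.01 0.01] zax [-0.005  0.002 -1.   ]
tool delta [0.001  0.002  0.0551]
```

View pics/s1.png

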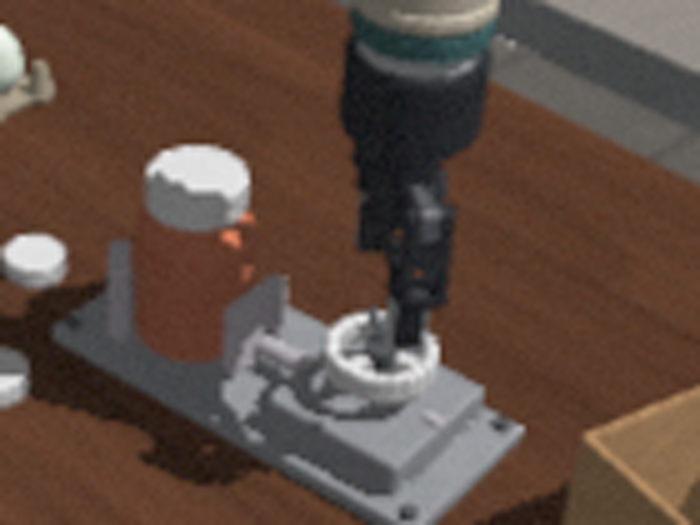

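View pics/t1.png

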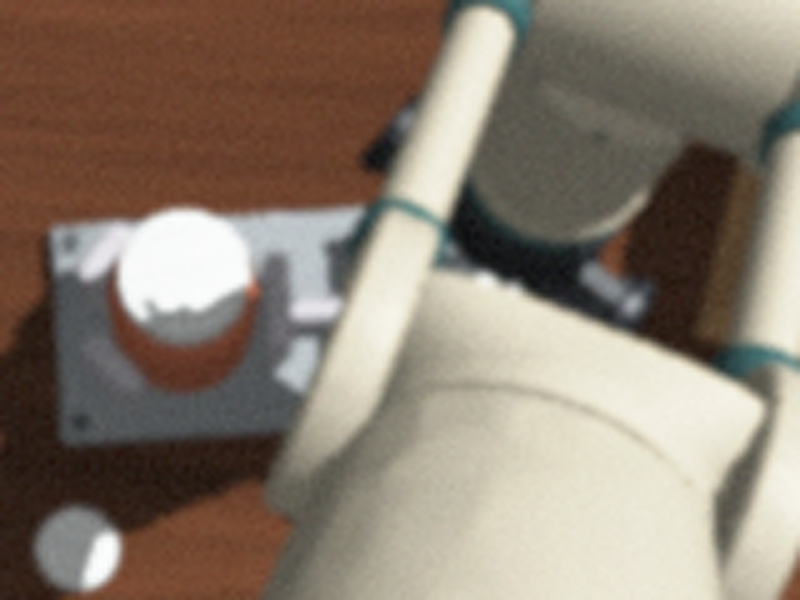

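```bash
python3 -c "
from h import *
a=np.array([np.cos(.92),np.sin(.92),0])
P=np.array([.5751,-.1207,.0991])
for dz in(0,.013):
  for k in(-.043,-.055,.043,.055): print(dz,k,(proj('side',P+a*k+[0,0,dz])-[230,140])*5)
print((proj('side',[.577,-.121,.074])-[230,140])*5)
"
```

```text
0 -0.043 [397.34831973 359.49369792]
0 -0.055 [401.45124476 373.43944317]
0 0.043 [370.17897823 267.14574796]
0 0.055 [366.673401   255.23037377]
0.013 -0.043 [399.67522171 341.26574775]
0.013 -0.055 [403.83468189 355.13827316]
0.013 0.043 [372.14828935 249.45862553]
0.013 0.055 [368.59869576 237.6201116 ]
[381.8466486  344.55405636]
```

Request:
{"op": "send_rows", "data": {"increments": [[1, 0.001, 0.002, 0.02, 0], [1, 0, 0, 0.02, 0], [1, 0, 0, 0.02, 0], [1, 0, 0, 0, 0]]}}

```text
clock: 3.82
position: [0.5793, -0.1218, 0.0417]
ee_rot: [-0.0, 0.896, 0.443, -0.0]
contact_force: [-0.0, -0.0, 0.4]
width: 0.0854
```

Request:
{"op": "send_rows", "data": {"increments": [[0, 0, 0, 0, 0], [0, 0, 0, 0, 0], [0, 0, 0, 0, 0], [0, 0, 0, 0, 0]], "squeeze": 60}}

```text
clock: 4.32
position: [0.5816, -0.1211, 0.0439]
ee_rot: [0.001, 0.897, 0.443, 0.003]
contact_force: [1.1, 4.2, 5.4]
width: 0.0642
```

```bash
python3 -c "
from h import *
delta([.577,-.121,.039])
crop('side',(230,140,370,245),'s2.png',s=5)"
```

```text
t 4.325 pos [ 0.5816 -0.1211  0.0439] phi 0.917 q [-0.324  0.46   1.728  0.003  0.949 -1.243] w 0.0642 F [1.1 4.2 5.4] M [ 0.74 -0.26  0.03] zax [ 0.006  0.001 -1.   ]
tool delta [-0.0027 -0.0038  0.0049]
```

View pics/s2.png

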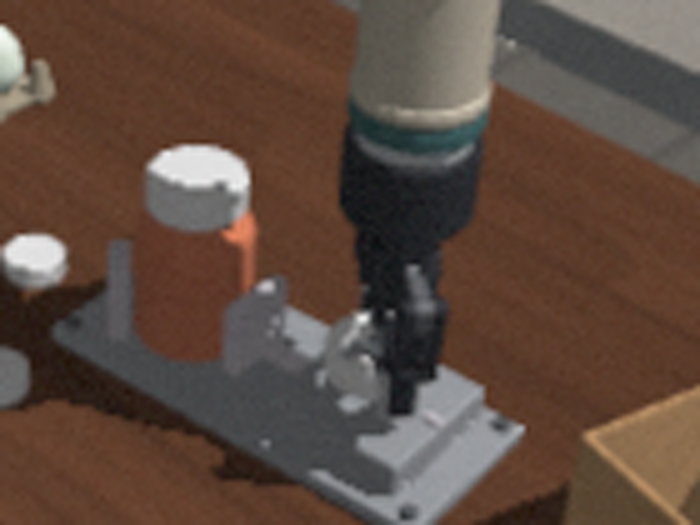

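Request:
{"op": "send_rows", "data": {"increments": [[1, 0, 0, 0, 0], [1, 0, 0, 0, 0], [1, 0, -0.004, 0, 0], [1, 0, 0, 0, 0]]}}

```text
clock: 4.88
position: [0.5755, -0.1193, 0.0412]
ee_rot: [-0.0, 0.896, 0.443, -0.0]
contact_force: [0.3, 0.1, 0.4]
width: 0.0858
```

```bash
python3 -c "
from h import *
delta([.577,-.121,.039])"
```

```text
t 4.875 pos [ 0.5755 -0.1193  0.0412] phi 0.918 q [-0.323  0.458  1.74  -0.     0.945 -1.241] w 0.0858 F [0.3 0.1 0.4] M [-0.03  0.    0.05] zax [-0.001  0.    -1.   ]
tool delta [-0.0004  0.0022  0.0022]
```

Request:
{"op": "send_rows", "data": {"increments": [[0, 0, 0, 0.002, 0], [0, 0, 0, 0, 0], [0, 0, 0, 0, 0], [0, 0, 0, 0, 0]]}}

```text
clock: 5.38
position: [0.5775, -0.118, 0.0401]
ee_rot: [-0.0, 0.897, 0.442, 0.002]
contact_force: [1.2, 4.4, 3.7]
width: 0.0648
```

```bash
python3 -c "
from h import *
delta([.577,-.121,.039])"
```

```text
t 5.375 pos [ 0.5775 -0.118   0.0401] phi 0.916 q [-0.322  0.46   1.74   0.004  0.94  -1.241] w 0.0648 F [1.2 4.4 3.7] M [ 0.96 -0.39 -0.08] zax [ 0.003  0.003 -1.   ]
tool delta [-0.0027  0.0014  0.001 ]
```

Request:
{"op": "send_rows", "data": {"increments": [[0, 0.002, 0, 0, 0.05], [0, 0, 0, 0, 0.1], [0, 0, 0, 0, 0.15], [0, 0, 0, 0, 0.15], [0, 0, 0, 0, 0.15], [0, 0, 0, 0, 0.15], [0, 0, 0, 0, 0.15], [0, 0, 0, 0, 0]]}}

```text
clock: 6.38
position: [0.5781, -0.1177, 0.0401]
ee_rot: [-0.0, 1.0, 0.009, 0.001]
contact_force: [-0.2, 1.7, 4.2]
width: 0.0645
```

```bash
python3 -c "
from h import *
delta([.577,-.121,.039])
crop('side',(230,140,370,245),'s3.png',s=5)"
```

```text
t 6.375 pos [ 0.5781 -0.1177  0.0401] phi 0.019 q [-3.190e-01  4.610e-01  1.738e+00  1.000e-03  9.410e-01 -3.390e-01] w 0.0645 F [-0.2  1.7  4.2] M [ 0.24 -0.41 -0.22] zax [ 0.002  0.    -1.   ]
tool delta [-0.0012  0.0033  0.0011]
```

View pics/s3.png

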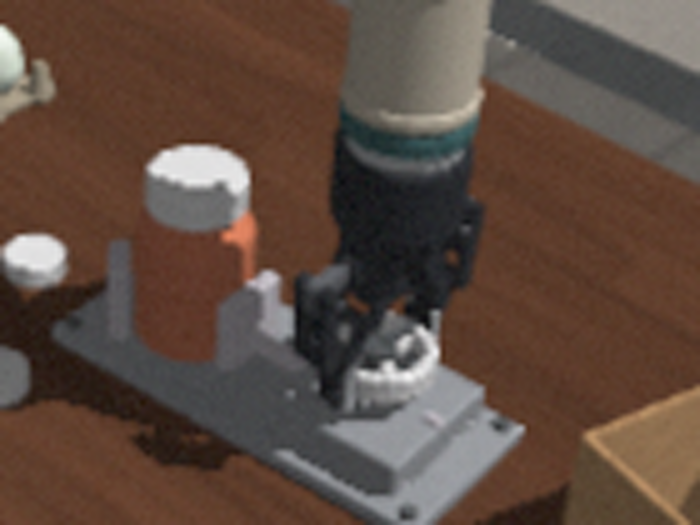

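Request:
{"op": "send_rows", "data": {"increments": [[0, 0, 0, 0, 0.1], [0, 0, 0, 0, 0.15], [0, 0, 0, 0, 0.15], [0, 0, 0, 0, 0.15], [0, 0, 0, 0, 0.15], [0, 0, 0, 0, 0.15], [0, 0, 0, 0, 0.15], [0, 0, 0, 0, 0]]}}

```text
clock: 7.42
position: [0.5787, -0.1181, 0.0401]
ee_rot: [-0.0, 0.883, -0.47, 0.002]
contact_force: [2.0, 2.6, 4.6]
width: 0.0644
```

```bash
python3 -c "
from h import *
delta([.577,-.121,.039])
crop('side',(230,140,370,245),'s4.png',s=5);crop('top',(225,125,385,245),'t4.png',s=5)"
```

```text
t 7.425 pos [ 0.5787 -0.1181  0.0401] phi -0.979 q [-0.319  0.461  1.738  0.     0.94   0.659] w 0.0644 F [2.  2.6 4.6] M [-0.18 -0.47 -0.15] zax [ 0.003 -0.001 -1.   ]
tool delta [0.0014 0.0031 0.0011]
```

View pics/s4.png

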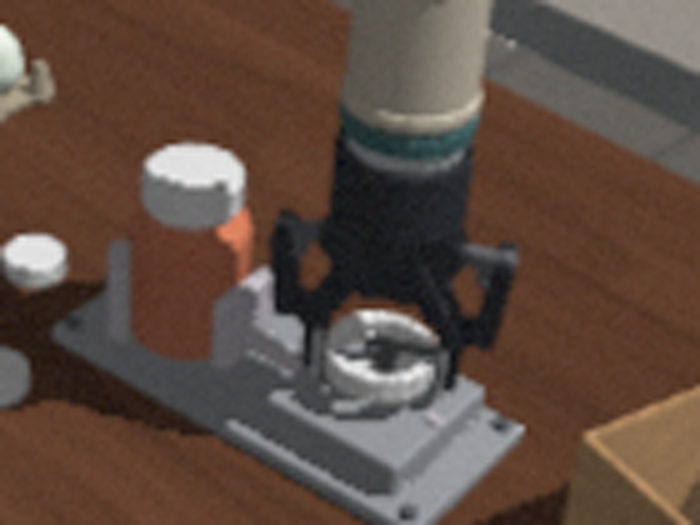

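```bash
python3 -c "
from h import *
crop('side',(285,195,335,235),'s5.png',s=14)
for a in (3.0,2.6,2.4,2.2):
    th=.133-np.pi/2+(3-a); d=np.array([np.cos(th),np.sin(th),0])
    for c in ([.577,-.121,.077],):
        print(a,[((proj('side',np.array(c)+d*r)-[285,195])*14).round(0) for r in(.01,.02,.033)])
"
```

```text
3.0 [array([340., 204.]), array([381., 225.]), array([434., 252.])]
2.6 [array([348., 193.]), array([396., 203.]), array([458., 216.])]
2.4 [array([349., 188.]), array([397., 192.]), array([460., 197.])]
2.2 [array([348., 182.]), array([395., 179.]), array([457., 177.])]
```

View pics/s5.png

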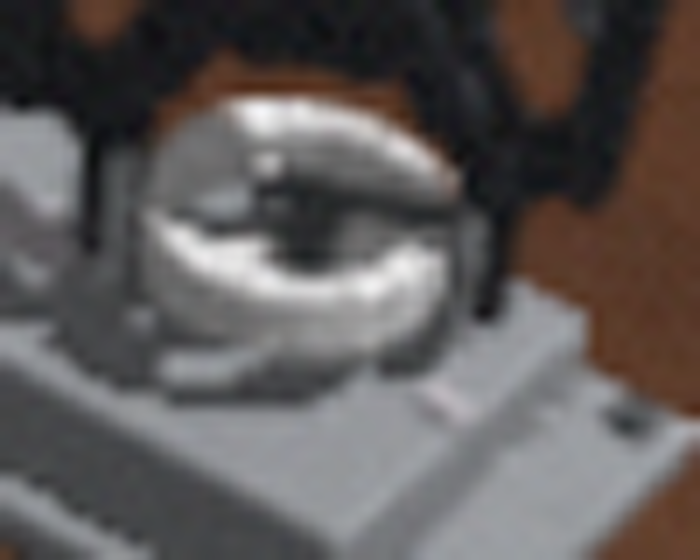

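Request:
{"op": "send_rows", "data": {"increments": [[0, 0, 0, 0, 0.12], [0, 0, 0, 0, 0.12], [0, 0, 0, 0, 0.12], [0, 0, 0, 0, 0.1], [0, 0, 0, 0, 0], [0, 0, 0, 0, 0]]}}

```text
clock: 8.32
position: [0.5789, -0.1185, 0.0401]
ee_rot: [-0.001, 0.753, -0.658, 0.002]
contact_force: [2.4, 1.5, 5.5]
width: 0.0645
```

```bash
python3 -c "
from h import *
delta([.577,-.121,.039])
crop('side',(285,195,335,235),'s6.png',s=14)
"
```

```text
t 8.325 pos [ 0.5789 -0.1185  0.0401] phi -1.437 q [-0.319  0.461  1.737 -0.     0.94   1.118] w 0.0645 F [2.4 1.5 5.5] M [-0.37 -0.38 -0.07] zax [ 0.003 -0.001 -1.   ]
tool delta [0.0023 0.0022 0.0011]
```

View pics/s6.png

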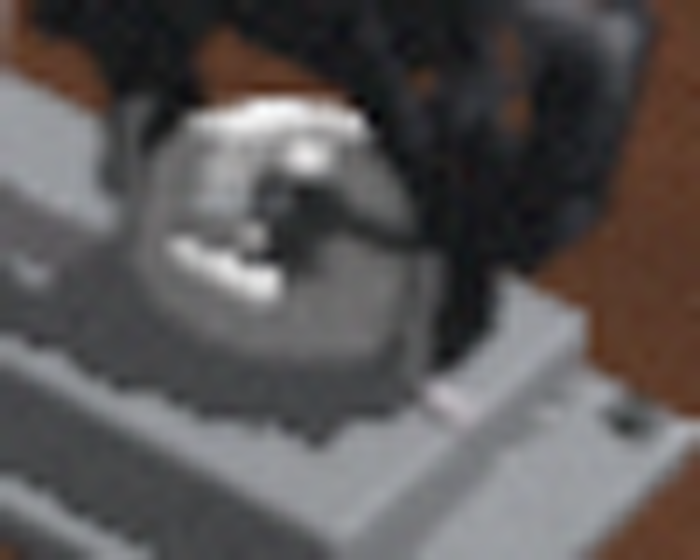

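Request:
{"op": "send_rows", "data": {"increments": [[1, 0, 0, 0, 0], [1, 0, 0, 0, 0], [1, 0, 0, 0, 0], [1, 0, 0, -0.03, 0], [1, 0, 0, -0.04, 0], [1, 0, 0, -0.04, 0], [1, 0, 0, -0.04, 0], [1, 0, 0, 0, 0]]}}

```text
clock: 9.38
position: [0.5792, -0.1186, 0.1928]
ee_rot: [-0.001, 0.751, -0.66, 0.003]
contact_force: [-0.3, 0.4, -0.1]
width: 0.0856
```

```bash
python3 -c "
from h import *
delta([.557,.019,.2])
crop('side',(230,140,350,240),'s7.png',s=6)
"
```

```text
t 9.375 pos [ 0.5792 -0.1186  0.1928] phi -1.441 q [-0.32   0.32   1.539  0.     1.276  1.122] w 0.0856 F [-0.3  0.4 -0.1] M [-0.01 -0.05 -0.  ] zax [ 0.007 -0.002 -1.   ]
tool delta [-0.1393  0.0042 -0.0076]
```

View pics/s7.png

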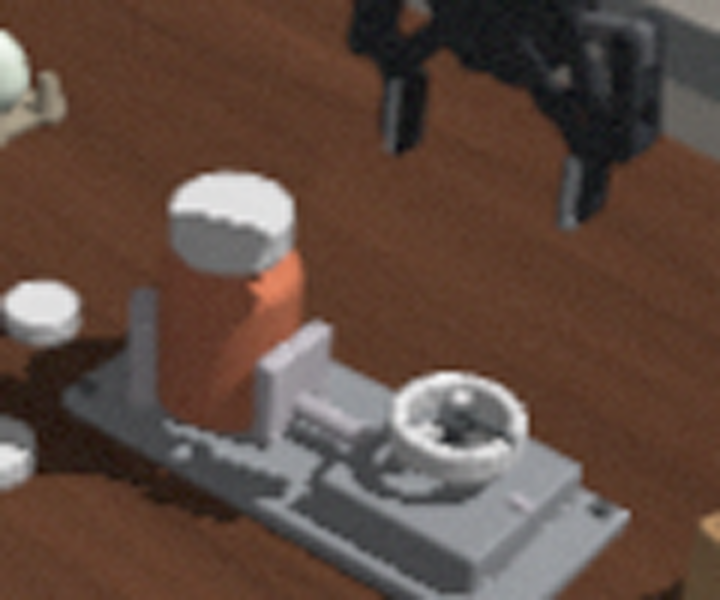

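```bash
python3 -c "
from h import *
im=crop('top',(225,145,345,245),'t7.png',s=6)
for n,i in(('side',manip.get_image('side')),('top',im)):
    i=np.ascontiguousarray(i)
    cv2.imwrite('pics/full7_%s.png'%n,i[:,:,::-1])
for a,b in((232,205),): print(ray('side',230+a/6,140+b/6,.131))
"
```

```text
[0.55769064 0.02285497 0.131     ]
```

View pics/t7.png

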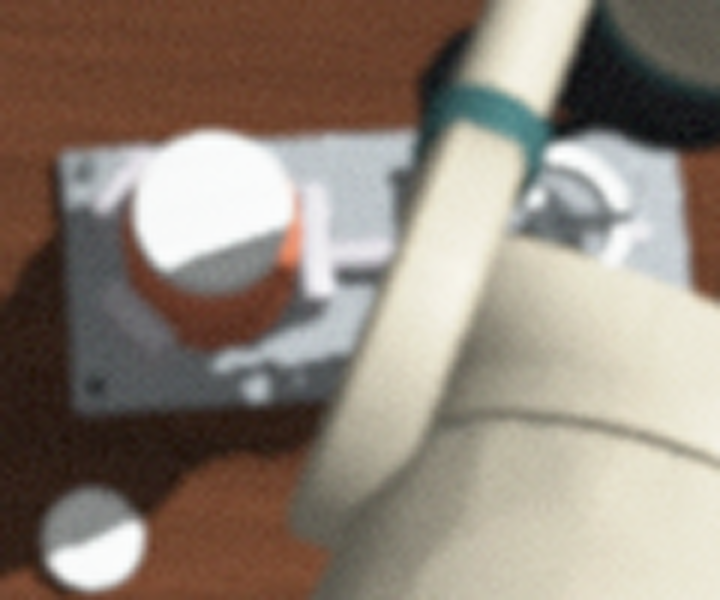

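```bash
python3 -c "
from h import *
print(ray('top',225+215/6,145+213/6,.131))
R0=ray('top',225+632/6,145+217/6,.078);print('rib end',R0,'angle',np.arctan2(R0[1]+.1205,R0[0]-.578)-.133+np.pi/2)
delta([.557,.022,.2])
"
```

```text
[0.55611975 0.02187948 0.131     ]
rib end [ 0.57989531 -0.15367907  0.078     ] angle -0.07593849142729092
t 9.525 pos [ 0.5763 -0.1176  0.1881] phi -1.442 q [-0.32   0.323  1.545  0.     1.276  1.122] w 0.0855 F [-0.6 -0.4  0.4] M [-0.01  0.02  0.  ] zax [-0.002  0.001 -1.   ]
tool delta [-0.141   0.0012 -0.0117]
```

Request:
{"op": "send_rows", "data": {"increments": [[1, -0.036, 0.001, -0.01, 0], [1, -0.036, 0, 0, 0], [1, -0.036, 0, 0, 0], [1, -0.034, 0, 0, 0], [1, 0, 0, 0, 0], [1, 0, 0, 0, 0]]}}

```text
clock: 10.28
position: [0.5575, 0.0225, 0.1981]
ee_rot: [0.001, 0.751, -0.66, -0.001]
contact_force: [0.5, -0.4, 0.9]
width: 0.0856
```

```bash
python3 -c "
from h import *
delta([.558,.023,.098])"
```

```text
t 10.275 pos [0.5575 0.0225 0.1981] phi -1.441 q [-8.400e-02  2.720e-01  1.595e+00 -1.000e-03  1.277e+00  1.358e+00] w 0.0856 F [ 0.5 -0.4  0.9] M [-0.   -0.01  0.  ] zax [-0.002 -0.001 -1.   ]
tool delta [-0.0005 -0.0008  0.1001]
```

Request:
{"op": "send_rows", "data": {"increments": [[1, 0, 0, 0.03, 0], [1, 0, 0, 0.03, 0], [1, 0, 0, 0.02, 0], [1, 0, 0, 0.02, 0], [1, 0, 0, 0, 0]]}}

```text
clock: 10.9
position: [0.5567, 0.0217, 0.0973]
ee_rot: [0.002, 0.751, -0.661, -0.002]
contact_force: [-0.0, 0.5, 1.0]
width: 0.0851
```

```bash
python3 -c "
from h import *
delta([.558,.023,.098])
crop('side',(230,140,350,240),'s8.png',s=6)
"
```

```text
t 10.9 pos [0.5567 0.0217 0.0973] phi -1.443 q [-0.086  0.359  1.74  -0.     1.047  1.358] w 0.0851 F [-0.   0.5  1. ] M [-0.02  0.   -0.04] zax [-0.005  0.    -1.   ]
tool delta [-0.0011 -0.0015 -0.0007]
```

View pics/s8.png

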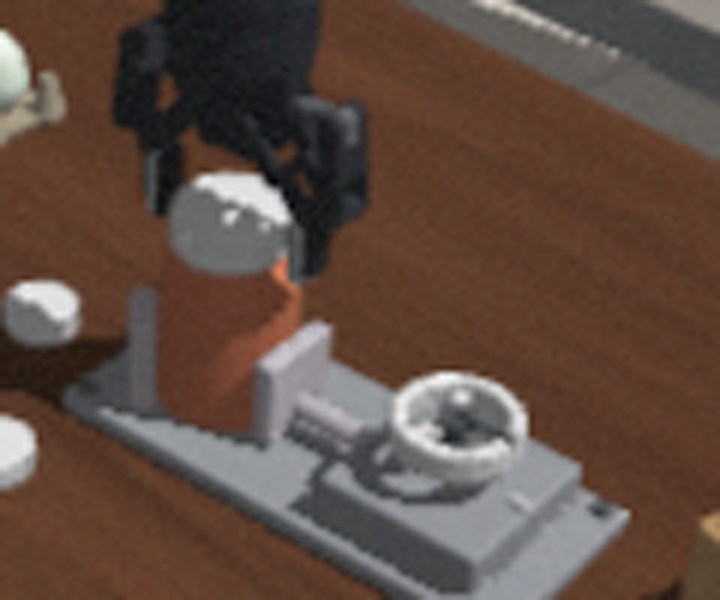

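Request:
{"op": "send_rows", "data": {"increments": [[0, 0, 0, 0, 0], [0, 0, 0, 0, 0], [0, 0, 0, 0, 0], [0, 0, 0, 0, 0]], "squeeze": 40}}

```text
clock: 11.45
position: [0.5585, 0.024, 0.1007]
ee_rot: [-0.001, 0.751, -0.66, 0.0]
contact_force: [-1.7, 4.6, 6.1]
width: 0.0609
```

```bash
python3 -c "
from h import *
delta([.558,.023,.098])
crop('side',(230,140,350,240),'s9.png',s=6)
"
```

```text
t 11.45 pos [0.5585 0.024  0.1007] phi -1.442 q [-0.083  0.355  1.737  0.002  1.048  1.358] w 0.0609 F [-1.7  4.6  6.1] M [0.87 0.29 0.03] zax [ 0.002  0.002 -1.   ]
tool delta [0.0009 0.0007 0.0027]
```

View pics/s9.png

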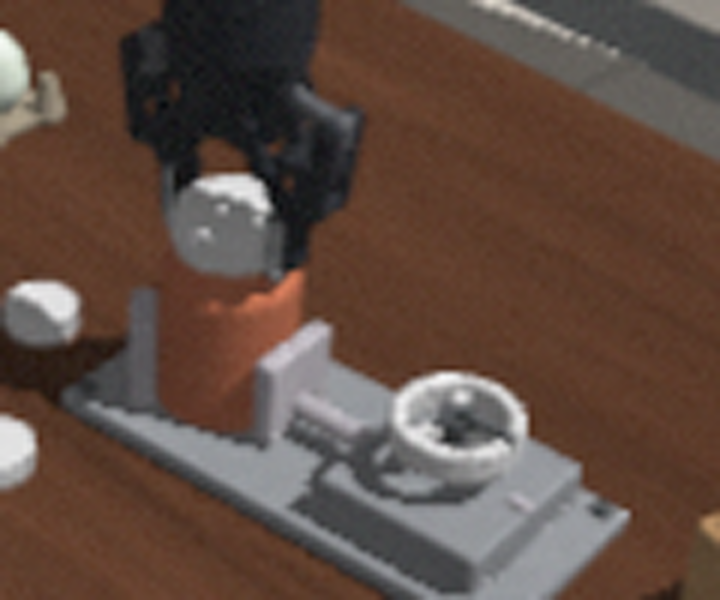

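Request:
{"op": "send_rows", "data": {"increments": [[0, -0.002, 0, -0.002, 0], [0, 0, 0, 0, 0], [0, 0, 0, 0, -0.05], [0, 0, 0, 0, -0.1], [0, 0, 0, 0, -0.1], [0, 0, 0, 0, -0.1], [0, 0, 0, 0, 0]], "squeeze": 80}}

```text
clock: 12.38
position: [0.5588, 0.0251, 0.1019]
ee_rot: [-0.001, 0.854, -0.52, 0.001]
contact_force: [1.8, 1.7, 3.0]
width: 0.0601
```

```bash
python3 -c "
from h import *
delta([.558,.023,.098])
crop('side',(230,140,350,240),'s10.png',s=6)
"
```

```text
t 12.375 pos [0.5588 0.0251 0.1019] phi -1.093 q [-8.000e-02  3.540e-01  1.735e+00  1.000e-03  1.050e+00  1.013e+00] w 0.0601 F [1.8 1.7 3. ] M [ 0.38 -0.15  0.03] zax [ 0.002  0.001 -1.   ]
tool delta [0.0015 0.0017 0.0039]
```

View pics/s10.png

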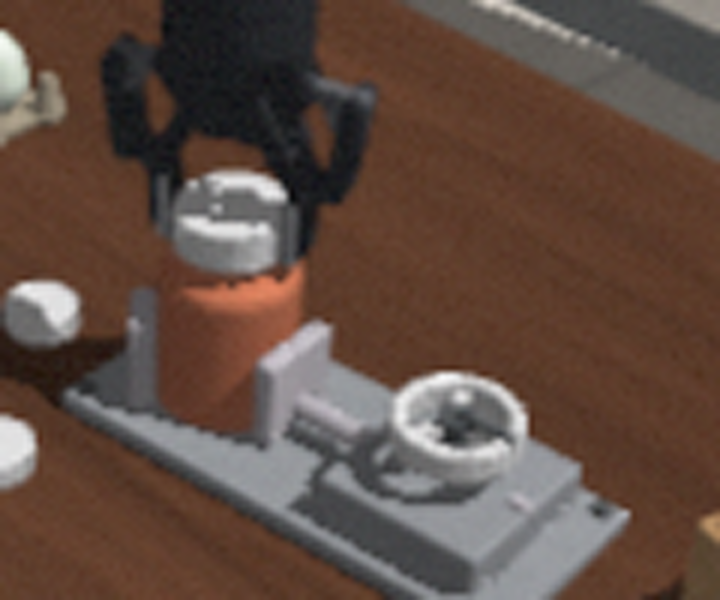

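Request:
{"op": "send_rows", "data": {"increments": [[0, 0, 0, -0.0002, -0.12], [0, 0, 0, -0.0002, -0.12], [0, 0, 0, -0.0002, -0.12], [0, 0, 0, -0.0002, -0.12], [0, 0, 0, -0.0002, -0.12]]}}

```text
clock: 13.05
position: [0.5579, 0.0253, 0.1028]
ee_rot: [-0.001, 0.97, -0.243, 0.0]
contact_force: [0.1, 3.1, 4.5]
width: 0.0598
```

```bash
python3 -c "
from h import *
delta([.558,.023,.098])"
```

```text
t 13.05 pos [0.5579 0.0253 0.1028] phi -0.49 q [-8.000e-02  3.530e-01  1.734e+00  1.000e-03  1.054e+00  4.100e-01] w 0.0598 F [0.1 3.1 4.5] M [ 0.45  0.06 -0.13] zax [ 0.     0.001 -1.   ]
tool delta [0.0012 0.002  0.0048]
```

Request:
{"op": "send_rows", "data": {"increments": [[0, 0, 0, -0.0002, -0.12], [0, 0, 0, -0.0002, -0.12], [0, 0, 0, -0.0002, -0.12], [0, 0, 0, -0.0002, -0.12]]}}

```text
clock: 13.55
position: [0.5576, 0.0251, 0.1037]
ee_rot: [-0.0, 1.0, -0.005, -0.0]
contact_force: [-0.5, 2.3, 5.7]
width: 0.0597
```

```bash
python3 -c "
from h import *
delta([.558,.023,.098])
crop('side',(230,140,350,240),'s11.png',s=6)
"
```

```text
t 13.55 pos [0.5576 0.0251 0.1037] phi -0.01 q [-8.000e-02  3.520e-01  1.733e+00  1.000e-03  1.057e+00 -7.000e-02] w 0.0597 F [-0.5  2.3  5.7] M [ 0.32  0.14 -0.02] zax [-0.     0.001 -1.   ]
tool delta [0.0004 0.0021 0.0057]
```

View pics/s11.png

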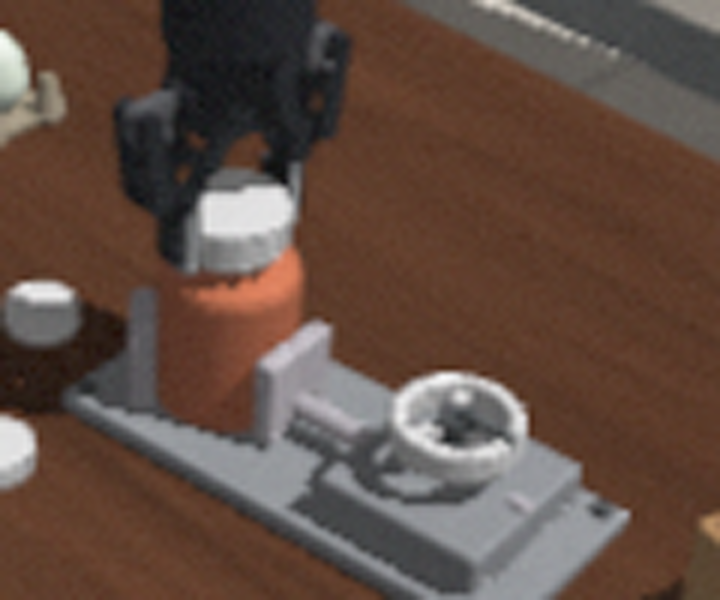

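Request:
{"op": "send_rows", "data": {"increments": [[0, 0, 0, -0.0002, -0.12], [0, 0, 0, -0.0002, -0.12], [0, 0, 0, -0.0002, -0.12], [0, 0, 0, -0.0002, -0.08], [0, 0, 0, 0, 0]]}}

```text
clock: 14.22
position: [0.5577, 0.0247, 0.1045]
ee_rot: [0.0, 0.977, 0.212, -0.0]
contact_force: [-1.0, 0.8, 5.9]
width: 0.0604
```

```bash
python3 -c "
from h import *
delta([.558,.023,.098])"
```

```text
t 14.225 pos [0.5577 0.0247 0.1045] phi 0.427 q [-0.08   0.351  1.732 -0.     1.058 -0.507] w 0.0604 F [-1.   0.8  5.9] M [ 0.1   0.11 -0.02] zax [ 0. -0. -1.]
tool delta [-0.0004  0.0017  0.0065]
```

Request:
{"op": "send_rows", "data": {"increments": [[0, 0, 0, -0.002, 0], [0, 0, 0, -0.002, 0], [0, 0, 0, 0, 0]]}}

```text
clock: 14.6
position: [0.5577, 0.0247, 0.1078]
ee_rot: [0.0, 0.977, 0.212, -0.0]
contact_force: [0.1, 0.6, 1.5]
width: 0.06
```

```bash
python3 -c "
from h import *
delta([.558,.023,.098])
crop('side',(230,140,350,240),'s12.png',s=6)
"
```

```text
t 14.6 pos [0.5577 0.0247 0.1078] phi 0.428 q [-0.08   0.348  1.728 -0.     1.066 -0.508] w 0.06 F [0.1 0.6 1.5] M [ 0.07 -0.05 -0.04] zax [-0. -0. -1.]
tool delta [-0.0004  0.0017  0.0098]
```

View pics/s12.png

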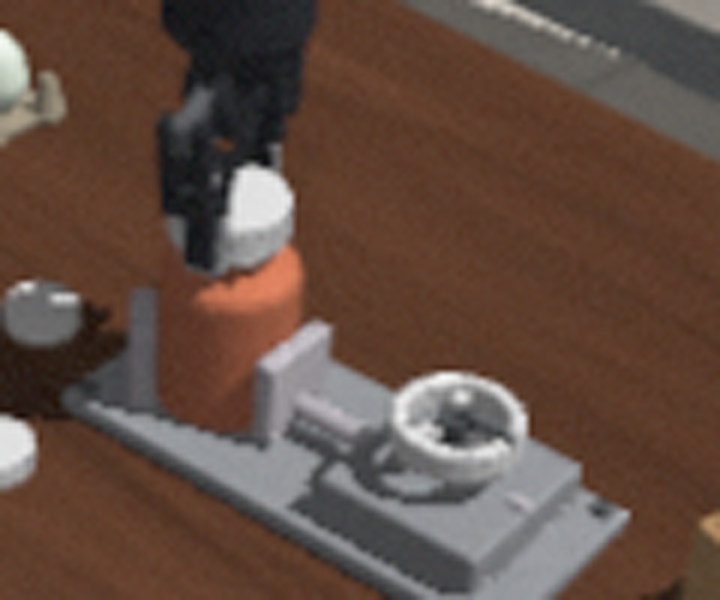

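Request:
{"op": "send_rows", "data": {"increments": [[0, 0, 0, -0.004, 0], [0, 0, 0, -0.004, 0], [0, 0, 0, -0.005, 0], [0, 0, 0, -0.006, 0], [0, 0, 0, -0.005, 0], [0, 0, 0, 0, 0], [0, 0, 0, 0, 0]]}}

```text
clock: 15.52
position: [0.5577, 0.0248, 0.1319]
ee_rot: [-0.0, 0.977, 0.212, -0.0]
contact_force: [0.5, -0.1, -1.0]
width: 0.06
```

```bash
python3 -c "
from h import *
delta([.558,.023,.098])
crop('side',(230,140,350,240),'s13.png',s=6)
crop('top',(225,125,385,245),'t13.png',s=5)
"
```

```text
t 15.525 pos [0.5577 0.0248 0.1319] phi 0.428 q [-0.08   0.325  1.695  0.     1.122 -0.508] w 0.06 F [ 0.5 -0.1 -1. ] M [ 0.02  0.04 -0.  ] zax [-0.  0. -1.]
tool delta [-0.0005  0.0018  0.0339]
```

View pics/s13.png

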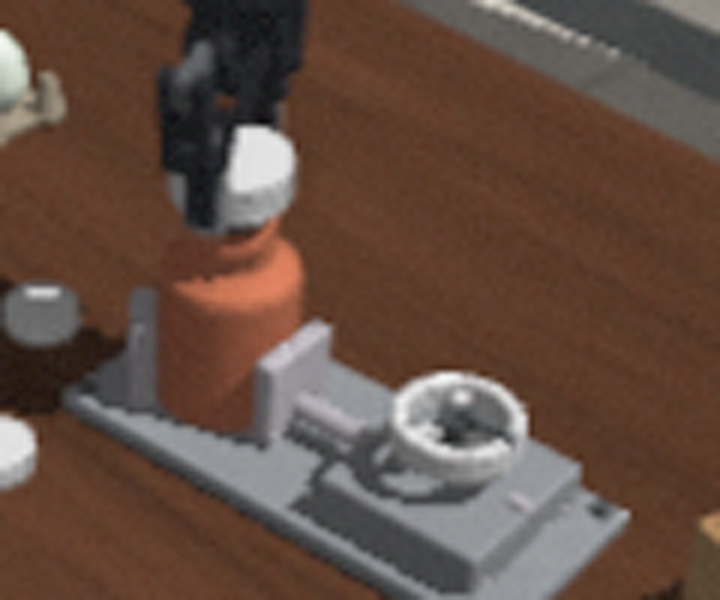

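View pics/t13.png

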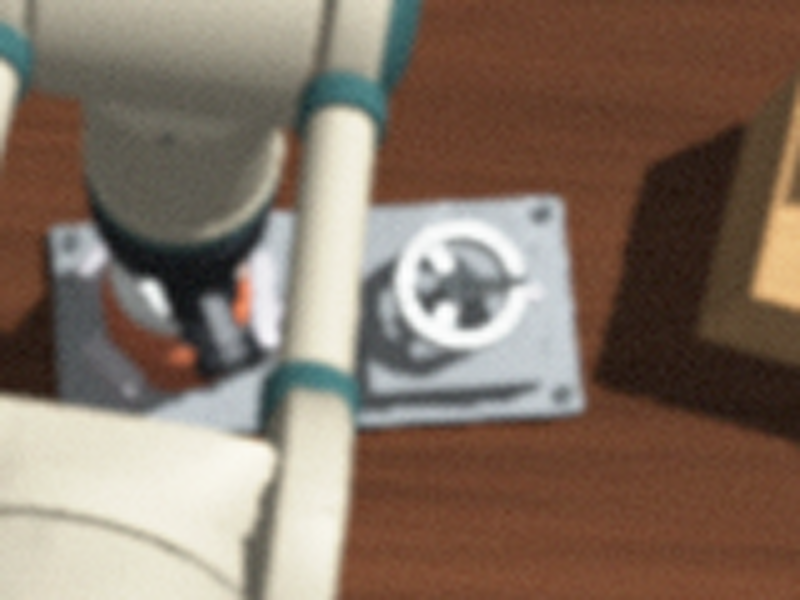

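```bash
python3 -c "
from h import *
for z in(.131,.15,.155,.16,.165,.17): print(z,((proj('side',[.5577,.0235,z])-[230,140])*6).round(0))
c=ray('top',225+461/5,125+285/5,.074);e=ray('top',225+525/5,125+283/5,.078);t=ray('top',225+537/5,125+292/5,.04)
print(c,e,t)
o=np.array([.5785,-.1195])
for c0 in (c[:2],o): d=e[:2]-c0; print(3-(np.arctan2(d[1],d[0])-.133+np.pi/2))
"
```

```text
0.131 [231. 204.]
0.15 [232. 173.]
0.155 [233. 164.]
0.16 [233. 156.]
0.165 [233. 147.]
0.17 [233. 139.]
[ 0.57628619 -0.1211335   0.074     ] [ 0.57870385 -0.15287494  0.078     ] [ 0.58378457 -0.16625463  0.04      ]
3.0569794642441046
3.1268922178761747
```

Request:
{"op": "send_rows", "data": {"increments": [[0, 0, 0, 0, 0], [0, 0, 0, 0, 0], [0, 0, 0, 0, 0]]}}

```text
clock: 16.0
position: [0.5578, 0.0248, 0.1318]
ee_rot: [-0.0, 0.977, 0.212, -0.0]
contact_force: [-0.6, -0.1, 0.4]
width: 0.06
```

```bash
python3 -c "
from h import *
delta([.558,.023,.098]);print(manip.sign_off())"
```

```text
t 16.0 pos [0.5578 0.0248 0.1318] phi 0.428 q [-0.08   0.325  1.695  0.     1.122 -0.508] w 0.06 F [-0.6 -0.1  0.4] M [0.02 0.   0.05] zax [-0.  0. -1.]
tool delta [-0.0006  0.0018  0.0338]
the job is handed in; nothing more can be done
None
```

I handed the job in at 16 s of robot time. The clamp is tightened to the tab, the cap is off, and the gripper holds it level above the jar. Hand-in gives no verdict.

**Clamp:** I closed the fingers on the wheel, opened and shifted a few mm to centre them, then turned it clockwise about 2.35 rad in that one grasp. In the last pictures the pointer rib is at the tab. Two readings from the top view give 3.06 and 3.13 rad, inside the 2.75–3.25 range but nearer its upper end. The jaw visibly pushed the jar into the V jaw; I could not measure the jaw force itself.

**Cap:** I turned it about 1.87 rad anticlockwise, and it then lifted without resistance. The last picture shows the jar's bare neck with the jar still upright in the clamp.

**Last checks:**
- **Height:** the rim is about 12–16 mm above the mouth. The arm's reading gives the upper figure and the picture the lower.
- **Grip:** the fingers are 60 mm apart on the 62 mm cap with an 80 N grip. The tool points straight down, and the force on it is near zero.
- **Centring:** the cap is within a few mm of the jar's axis.
- **Bystanders:** the arm went nowhere near the egg tray, spare jar or carton. I did not re-measure their positions at the end.

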